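Wedge the rocking work stand

ROBOT

A 6-joint arm with a two-finger parallel gripper is mounted at the origin on the work surface. World frame = base frame: x ahead of the robot, y to its left, z up, the work surface at z = 0. Lengths are in m, angles in rad, forces in N, time in s.
With the tool pointing down it reaches from about 0.3 to 0.875 m from the base axis. Payload 4.2 kg.
Tool frame: the origin (TCP) lies at the very end of the fingers, on their centre line; the grasp point (between the pads) lies 19 mm behind it; z points along the fingers, y is the direction in which the jaws open and shut (so a half turn about z gives the same grasp; the last joint's range is limited). The gripper opens to 85 mm and grips with 20 to 120 N. Pads are 22 mm wide; open, the fingers measure 114 mm over their backs; the gripper's body (76 mm by 85 mm) begins 54 mm behind the grasp point. The pads swing forward as they close: fully open they stand 13 mm farther back than shut.
Start: joints at [-1.343, 0.32, 1.565, -0, 1.257, -0.02], TCP at [0.141, -0.557, 0.231] pointing down, gripper open.
Joint ranges: [-3.11, 3.11], [-0.84, 2.01], [0.21, 2.61], [-1.34, 4.49], [0.05, 2.63], [-2.56, 2.56]. Speed limits (rad/s): [2.57, 2.57, 3.14, 3.14, 3.14, 3.14].

INTERFACE

Orientations are given as a unit quaternion [x, y, z, w].
In Python, from bench import r gives the robot as it stands.
- The arm moves only by the tool apply_moves, never from a script. Its argument "steps" is text: rows parted by semicolons, each of 5 numbers parted by spaces: the shift along the world's x, y, z in cm, then the turn about the world's z in degrees, then the opening, from 0 (shut) to 1 (fully open). In form: tx ty tz twist jaw; .... A call has 1 to 8 rows; each row shifts and turns the commanded pose from where the row before left it; what a row does not reach is not made up. A row lasts 1/8 s, in which the tool goes at most 62.5 mm and 10.7 degrees, less where a joint would pass 70% of its speed; a pose out of reach is approached as far as the arm can. A call with a gripper value outside its range is refused whole. The fingers move at their own pace and stop on an object; "squeeze" is the grip in N (left out, the last holds). Time passes only in rows, so rows that do not move let the fingers close. It gives the time, the measured TCP pose, the force and the opening at its end, in the units of the state.
- r.get_obs(): the state, without advancing time (a new reading comes with each control period).
- r.get_image(name): name is "side" or "top" or "wrist"; returns the picture (384x512x3 uint8, red, green, blue); there is no depth.
- r.camera_params(name): a dict with "fx", "fy", "cx", "cy" (pixels), "cam_to_world" (4x4, takes a point from camera to world coordinates). Camera axes: x right, y up, looking along -z (the intrinsics and any distortion apply to the point x, -y, -z); pixel columns grow to the right and rows downward; lengths in m; the calibration is good to about 2 mm. A picture is of the moment at which its call begins: read the wrist's pose just before it. camera_params takes no time and is no camera call; for the wrist camera it gives the pose at the moment of the call.
- r.hand_in(): hands the job in, once; it reports no verdict.
The state is a dict: "time": time; "joint_pos": joint angles; "joint_velocities": joint speeds; "tau": joint torques, N m; "tcp_pos": TCP position; "ee_rot": TCP orientation; "ft_force": force on the tool from outside, world axes, zero at the start; "wrist_torque": the same for the moment, N m; "gripper_width": finger opening in m.
Only numpy, scipy, OpenCV 4.12 (cv2) and the standard library are available. Lean on these libraries where they do the work, as an engineer would, in place of code of your own. Each camera call takes 0.05 s, during which the arm holds its last target. There are 200 camera calls.

TASK

The grey work stand rocks because the foot under the corner nearest the wooden wedge is too short. With the fingertips, press down on that corner to feel it rock, then push the wedge along the table under the short foot until the stand sits level and no longer rocks, without jacking it up or shoving it away. Finish while still holding the fingertips pressed firmly down on that corner; pick nothing up and leave the other things alone.

Things in the scene. Friction and masses are not known exactly. Their poses are not given: they have to be found in the camera images.
- stand: Grey box-shaped stand, about 1.8 kg, loose on four 20 mm round rubber feet at (+-75, +-55) mm. Case 190 (x) x 150 (y) mm, underside 16 mm and top 62 mm above the table; a red jig with a black handheld is fixed on the far right of the top, 16 mm taller. Origin: centre of the footprint at table height; x points from the wedge side to the far side, y to the left seen from the wedge, z up.
- corner (a point): Where to press: on the stand's flat top over the short foot, at (-78, 55, 62) mm in its frame. The top is bare 40 mm around, up to the near edge (17 mm off) and left edge (20 mm off). At rest the stand is level on its other three feet; about 2 N here tips it (0.04 to 0.07 rad) till the short foot meets the table. A firm press is about 6 N.
- foot (a point): Top end of the short foot, on the underside of the case at (-75, 55, 16) mm in the stand's frame; the foot's vertical axis passes through it. The sole of this foot hangs 3.5 to 6.5 mm above the table while the stand is level (differs each time, not given).
- wedge: Loose plain wooden wedge, about 60 g, 80 mm long (x), 40 mm wide, flat underside. Upper face rises evenly from 1.5 mm at the thin tip (x = +40 mm) to 14 mm at the back. Origin: centre of the underside. Starts before the short foot, tip towards it, 10 to 40 mm before the stand's near face, within 8 mm and 0.12 rad of in line.
- rib (a point): Middle of the wedge's upright back face, 12 mm up, at (-40, 0, 12) mm in its frame: push here. A rib 10 mm long, 40 mm wide and 24 mm tall stands flush with that face. Snug when the tip is 13 to 32 mm past the near side of the foot: the push then rises sharply. About 5 N seats it; far more can lift or slide the stand. It stays put when the stand is pressed.
- tray: Bystander: red open parts tray 130 x 100 x 30 mm, right of the stand; origin under its centre.
- driver: Bystander: screwdriver 150 mm long, lying to the left; origin under its middle.
- jar: Bystander: small white closed jar, 52 mm diameter, 65 mm tall, left of the stand; origin under its centre.
Not all that is in view belongs to the job. Leave any blue look-alike of the stand alone.

How it is judged:
On the way:
1. the corner over the short foot is pressed with the fingers and the stand is felt to rock (tips more than 0.02 rad) (contact force between the fingers and stand above 1 N and angle between stand's own z axis and vertical above 0.02 rad), for 0.1 s.
At the end, for the whole second after the job is handed in: The fingers press the corner over the short foot (within 40 mm of its marked point) with over 3 N; the stand stays still, level within 0.012 rad (about 1 mm at the corner); the wedge lies under that foot (centre line within 22 mm of its axis) and takes over 1 N of the press (contact force between the fingers and stand above 3 N and horizontal distance between the grasp point and corner below 0.04 m and contact force between wedge and stand above 1 N and angle between stand's own z axis and vertical below 0.012 rad and y of foot in the frame of wedge between -0.022 and 0.022 m and x of foot in the frame of wedge below 0.045 m and linear speed of each of stand, wedge below 0.01 m/s); the arm keeps its last pose, push and grip.
It fails at once if the wedge is lifted off the table or tipped over (height (world z) of wedge above 0.012 m or angle between wedge's own z axis and vertical above 0.4 rad).
It fails at once if the stand is lifted or jacked up (height (world z) of stand above 0.012 m).
It fails at once if the stand is shoved more than 30 mm (distance of stand from where it was at the start of the episode above 0.03 m).
It fails at once if another thing is moved more than 25 mm (distance of any of tray, driver, jar from where it was at the start of the episode above 0.025 m).
It also fails if it takes over 48 s, if anything falls off the work surface, if the arm or the gripper's body presses on something with over 40 N, if the wrist force passes 120 N, or if a joint passes its speed limit or range.

## Working session

There is one attempt and no reset: what is moved stays moved. The work goes in short steps, Python scripts to look and compute and a tool call to move; the robot and the scene stay as the last step left them, time stands still between calls to the robot, and variables do not carry over. Pictures are saved under pics/ and viewed, about 8 in all and at most 12, crops included, and the job is handed in when it is done.

Besides the shell and the picture viewer there is one more tool, called after "Call:" as name(argument=value, ...) on one line, values as JSON. apply_moves: Moves the arm, as the interface text tells. Its arguments: {"type":"object","properties":{"steps":{"type":"string"},"squeeze":{"type":"number"}},"required":["steps"]}

```bash
mkdir -p pics
python3 - <<'E'
from bench import r
import cv2,json,numpy as np
o=r.get_obs();print({k:np.round(v,3).tolist() for k,v in o.items()})
ims=[]
for n in("top","side"):
    p=r.camera_params(n);print(n,{k:np.round(v,4).tolist() if k!='x' else 0 for k,v in p.items()})
    im=r.get_image(n)[:,:,::-1];cv2.imwrite(f"pics/{n}0.png",im);ims.append(im)
cv2.imwrite("pics/top0v.png",cv2.resize(ims[0],(800,600)))
cv2.imwrite("pics/side0v.png",cv2.resize(ims[1],(800,600)))
E
```

```text
{'time': 0.0, 'joint_pos': [-1.343, 0.32, 1.566, 0.0, 1.257, -0.02], 'joint_velocities': [0.001, -0.001, -0.0, -0.001, -0.0, -0.001], 'tau': [0.001, -41.553, -23.416, 0.0, 0.008, -0.0], 'tcp_pos': [0.141, -0.557, 0.23], 'ee_rot': [0.992, 0.124, -0.0, -0.001], 'ft_force': [-0.667, 0.352, 0.445], 'wrist_torque': [0.002, -0.04, -0.02], 'gripper_width': 0.086}
top {'fx': 457.5587, 'fy': 457.5587, 'cx': 263.4955, 'cy': 197.861, 'cam_to_world': [[0.0213, 0.9977, -0.0643, 0.4995], [-0.9998, 0.0215, 0.0023, -0.0065], [0.0036, 0.0643, 0.9979, 1.3119], [0.0, 0.0, 0.0, 1.0]]}
side {'fx': 380.977, 'fy': 380.977, 'cx': 258.4216, 'cy': 185.546, 'cam_to_world': [[-0.8406, 0.3694, -0.3961, 0.07], [-0.5415, -0.5884, 0.6005, 0.7409], [-0.0113, 0.7193, 0.6946, 0.9309], [0.0, 0.0, 0.0, 1.0]]}
```

View pics/top0v.png

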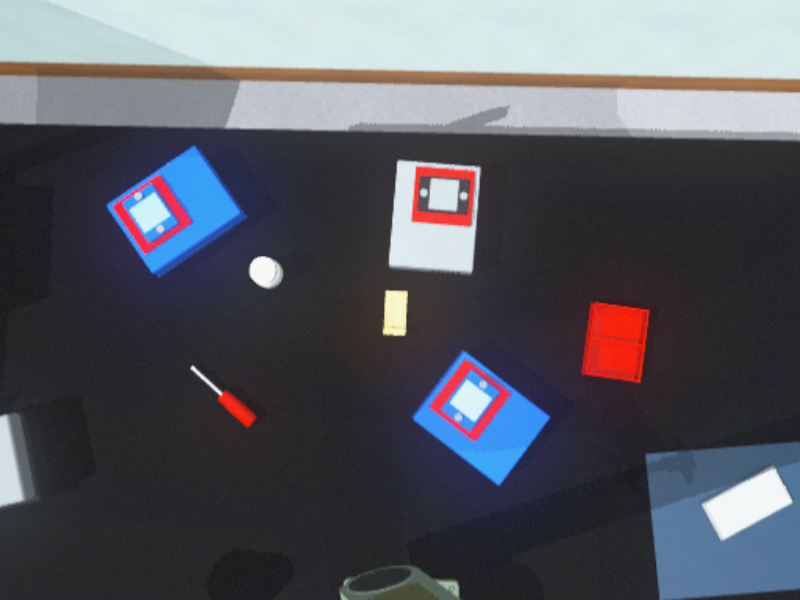

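View pics/side0v.png

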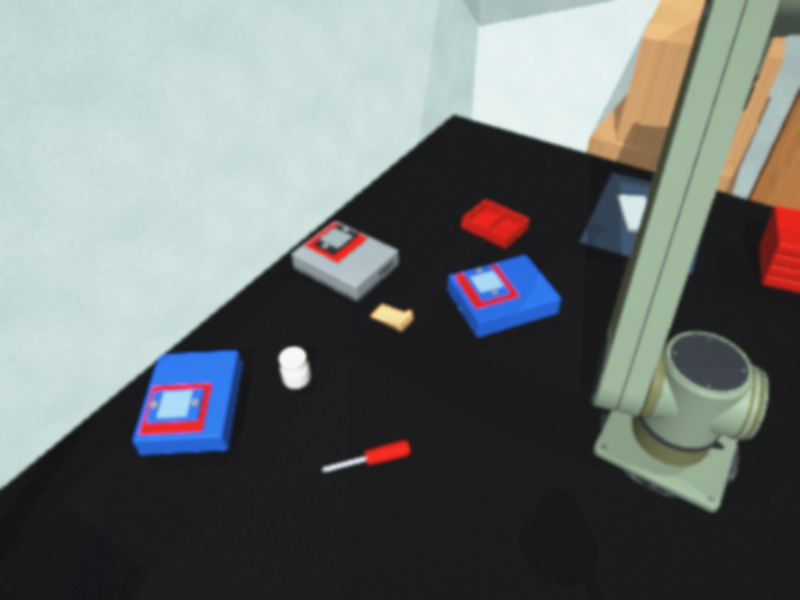

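Top view (800x600): the candidates for the stand are the grey box at (435,215), a blue look-alike at (175,210) and another blue one at (480,418). The grey one is the stand. The wedge is at (395,313), tip up towards the grey stand's left near corner at (390,268). Next I measure both and check the choice in one crop.

```bash
cat > h.py <<'E'
import numpy as np,cv2
from bench import r
def ray(P,u,v,z):
    T=np.array(P['cam_to_world']);d=T[:3,:3]@np.array([(u-P['cx'])/P['fx'],-(v-P['cy'])/P['fy'],-1.])
    o=T[:3,3];return o+d*(z-o[2])/d[2]
def blob(m,near):
    n,l,s,c=cv2.connectedComponentsWithStats(m.astype(np.uint8))
    c[s[:,4]<60]=1e6;c[0]=1e6
    k=np.argmin(np.linalg.norm(c-near,axis=1));return (l==k).astype(np.uint8),s[k]
def rect(m):
    cs,_=cv2.findContours(m,0,2);c=max(cs,key=cv2.contourArea);return cv2.minAreaRect(cv2.convexHull(c))
def masks(im):
    h=cv2.cvtColor(im,cv2.COLOR_BGR2HSV);
    wood=(h[...,0]>10)&(h[...,0]<35)&(h[...,1]>50)&(h[...,2]>110)
    grey=(h[...,1]<45)&(h[...,2]>110)
    return wood,grey
E
python3 - <<'E'
from h import *
im=cv2.imread("pics/top0.png");P=r.camera_params("top")
w,g=masks(im)
m,s=blob(w,(253,200));R=rect(m);b=cv2.boxPoints(R);print("wedge",s,R)
wp=[ray(P,*p,0.008) for p in b];print(np.round(wp,4))
red=cv2.inRange(cv2.cvtColor(im,cv2.COLOR_BGR2HSV),(0,0,90),(180,60,255))>0
m2,s2=blob(g,(275,160));R2=rect(m2);b2=cv2.boxPoints(R2);print("stand",s2,R2)
sp=[ray(P,*p,0.062) for p in b2];print(np.round(sp,4))
v=im.copy()
cv2.drawContours(v,[b.astype(int)],0,(0,255,0),1);cv2.drawContours(v,[b2.astype(int)],0,(255,0,255),1)
big=cv2.resize(im[90:230,200:340],None,fx=4,fy=4,interpolation=cv2.INTER_CUBIC)
for bb in(b,b2): cv2.drawContours(big,[((bb-[200,90]+.5)*4).astype(int)],0,(0,255,0),1)
cv2.imwrite("pics/crop1.png",big)
E
```

```text
wedge [245 185  16  30 278] ((252.6199951171875, 199.83999633789062), (14.644084930419922, 29.010820388793945), 3.1798300743103027)
[[ 0.5365  0.0437  0.008 ]
 [ 0.6194  0.041   0.008 ]
 [ 0.618  -0.0008  0.008 ]
 [ 0.5351  0.002   0.008 ]]
stand [ 249  102   59   74 2340] ((277.79656982421875, 138.44139099121094), (54.145652770996094, 69.34297943115234), 4.763641834259033)
[[ 0.6537  0.035   0.062 ]
 [ 0.8469  0.0235  0.062 ]
 [ 0.8376 -0.1264  0.062 ]
 [ 0.6445 -0.1135  0.062 ]]
```

View pics/crop1.png

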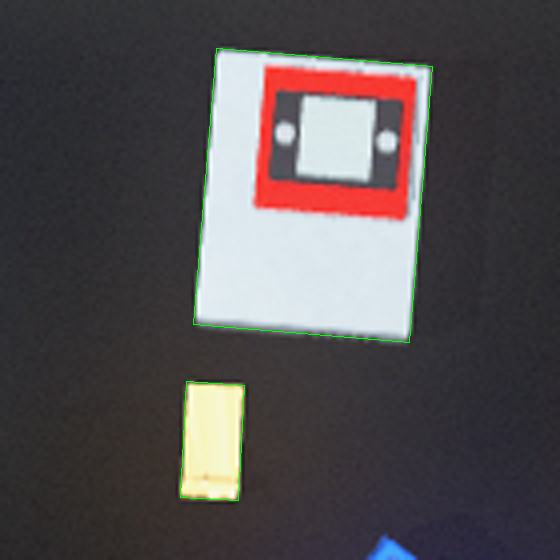

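The crop confirms it: the grey box with the red jig and black handheld is the stand. Its measured top is 193x150 mm, against 190x150 mm given. The wedge measures 83x42 mm, with its tip up and its rib at the bottom edge. The corner works out to about (0.672, 0.014), the foot about (0.675, 0.014), the wedge yaw -2° and the wedge back x about 0.537. I'll move over the corner with the jaws shut.

Call:
apply_moves(steps="3.8 4.1 0 -2 0;3.8 4.1 0 -2 0;3.8 4.1 0 -2 0;3.8 4.1 0 -2 0;3.8 4.1 0 -2 0;3.8 4.1 0 -2 0;3.8 4.1 0 -2 0;3.8 4.1 0 -2 0", squeeze=30)

```text
time: 1.1
tcp_pos: [0.4459, -0.2279, 0.2311]
ee_rot: [1.0, -0.016, -0.0, 0.0]
ft_force: [0.6, -0.7, 0.3]
gripper_width: 0.0002
```

Call:
apply_moves(steps="3.8 4 -1 0 0;3.8 4 -1 0 0;3.8 4 -2 0 0;3.8 4 -3 0 0;3.8 4 -3 0 0;3.6 4.2 -3 0 0;0 0 -1 0 0;0 0 0 0 0")

```text
time: 2.1
tcp_pos: [0.6692, 0.0117, 0.0903]
ee_rot: [1.0, -0.015, -0.002, 0.0]
ft_force: [-0.3, -0.3, 0.4]
gripper_width: 0.0004
```

Call:
apply_moves(steps="0.2 0.2 -1 0 0;0 0 -1 0 0;0 0 -0.4 0 0;0 0 -0.2 0 0;0 0 -0.1 0 0;0 0 0 0 0")

```text
time: 2.85
tcp_pos: [0.6725, 0.0139, 0.065]
ee_rot: [1.0, -0.016, 0.0, 0.0]
ft_force: [0.1, 0.2, -0.2]
gripper_width: 0.0003
```

Call:
apply_moves(steps="0 0 -0.2 0 0;0 0 -0.2 0 0;0 0 -0.1 0 0;0 0 0 0 0")

```text
time: 3.35
tcp_pos: [0.6722, 0.0145, 0.0602]
ee_rot: [1.0, -0.016, -0.0, -0.0]
ft_force: [-2.4, 3.9, 3.7]
gripper_width: 0.0001
```

Call:
apply_moves(steps="0 0 -0.2 0 0;0 0 -0.1 0 0;0 0 0 0 0")

```text
time: 3.72
tcp_pos: [0.6725, 0.0143, 0.0579]
ee_rot: [1.0, -0.016, 0.0, -0.0]
ft_force: [-4.0, 3.6, 7.8]
gripper_width: 0.0
```

Call:
apply_moves(steps="0 0 -0.1 0 0;0 0 0 0 0;0 0 0 0 0")

```text
time: 4.1
tcp_pos: [0.6725, 0.0143, 0.0578]
ee_rot: [1.0, -0.016, 0.001, -0.0]
ft_force: [-4.3, 4.1, 12.7]
gripper_width: 0.0
```

The force rose from 8 to 13 N with no further sinking, so the corner bottomed out about 4 mm down (0.047 rad, inside the stated 0.04 to 0.07). That means the snug fit comes about 17 mm past the foot's near side. Next I go behind the wedge.

Call:
apply_moves(steps="0 0 1 0 0;0 0 3 0 0;-5.4 0.3 0 0 0;-5.4 0.3 0 0 0;-5.4 0.3 0 0 0;0 0 -3 0 0;0 0 0 0 0")

```text
time: 4.97
tcp_pos: [0.5091, 0.0224, 0.0646]
ee_rot: [1.0, -0.016, -0.002, 0.0]
ft_force: [-0.3, 0.4, -0.8]
gripper_width: 0.0001
```

Run:
```python
from h import *
im=r.get_image("wrist")[:,:,::-1];cv2.imwrite("pics/wr1.png",im)
im=r.get_image("side")[:,:,::-1];cv2.imwrite("pics/s1.png",cv2.resize(im[110:250,180:320],None,fx=4,fy=4,interpolation=cv2.INTER_CUBIC))
```

```text
(no output)
```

View pics/s1.png

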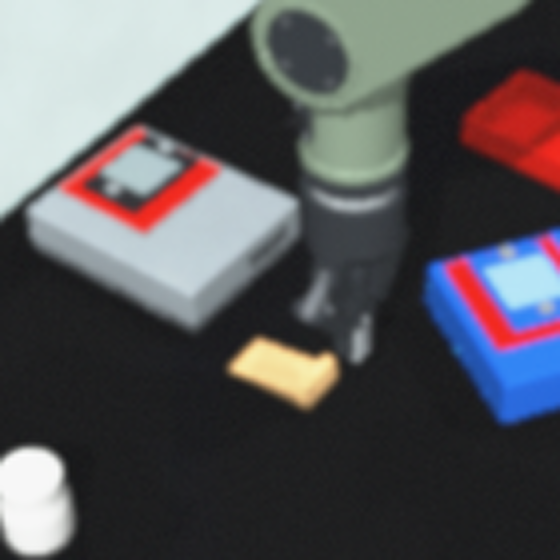

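The side crop shows the fingers just behind the rib (345,360), with the wedge at (285,370) undisturbed and pointing at the stand's near corner. I'll descend and push.

Call:
apply_moves(steps="-0.2 0 -2.5 0 0;0 0 -2 0 0;0 0 -0.8 0 0;0 0 -0.4 0 0;0 0 0 0 0;0 0 0 0 0")

```text
time: 5.82
tcp_pos: [0.509, 0.0229, 0.0094]
ee_rot: [1.0, -0.016, 0.001, 0.0]
ft_force: [-0.1, 0.3, -0.8]
gripper_width: -0.0003
```

Call:
apply_moves(steps="0.6 0 0 0 0;0.6 0 0 0 0;0.6 0 0 0 0;0.6 0 0 0 0;0.6 0 0 0 0;0 0 0 0 0")

```text
time: 6.58
tcp_pos: [0.5391, 0.0229, 0.0088]
ee_rot: [1.0, -0.016, 0.0, 0.0]
ft_force: [0.4, 0.4, -0.0]
gripper_width: 0.0001
```

```bash
cat >> h.py <<'E'
def look(tag):
    im=r.get_image("top")[:,:,::-1].copy();P=r.camera_params("top")
    w,g=masks(im);w[:120]=0;w[240:]=0;w[:,:220]=0;w[:,290:]=0
    cs,_=cv2.findContours(w.astype(np.uint8),0,2);c=np.vstack([k for k in cs if len(k)>4])
    R=cv2.minAreaRect(c);b=cv2.boxPoints(R)
    print("wedge",np.round([ray(P,*p,.006)[:2] for p in b],4).tolist())
    m2,s2=blob(g,(275,160));b2=cv2.boxPoints(rect(m2))
    print("stand",np.round([ray(P,*p,.062)[:2] for p in b2],4).tolist(),np.round(r.get_obs()['tcp_pos'],4))
    big=cv2.resize(im[90:230,200:340],None,fx=4,fy=4,interpolation=cv2.INTER_CUBIC)
    for bb in(b,b2): cv2.drawContours(big,[((bb-[200,90]+.5)*4).astype(int)],0,(0,255,0),1)
    cv2.imwrite(f"pics/{tag}.png",big)
E
python3 -c "
from h import *
look('t2')"
```

```text
wedge [[0.6281, 0.0416], [0.629, 0.0015], [0.6002, 0.0009], [0.5994, 0.041]]
stand [[0.6535, 0.0348], [0.8469, 0.0233], [0.8376, -0.1266], [0.6443, -0.1137]] [0.5387 0.0229 0.0087]
```

View pics/t2.png

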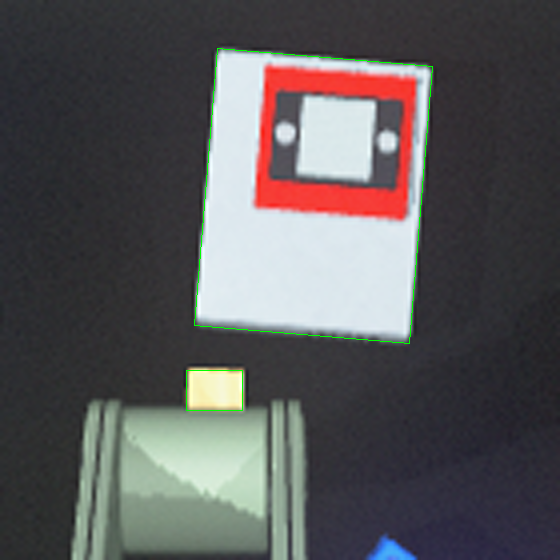

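Stand undisturbed. The wedge has followed about 10 mm, its tip now at x ≈ 0.628 and its y centre at 0.0215 (crop 215,390). I'll push on to just before the foot, with slight -y.

Call:
apply_moves(steps="0.6 -0.04 0 0 0;0.6 -0.04 0 0 0;0.6 -0.04 0 0 0;0.6 -0.04 0 0 0;0.6 -0.04 0 0 0;0.6 -0.04 0 0 0;0.5 -0.04 0 0 0;0 0 0 0 0")

```text
time: 7.62
tcp_pos: [0.5801, 0.02, 0.0088]
ee_rot: [1.0, -0.016, 0.0, 0.0]
ft_force: [0.5, 0.4, 0.3]
gripper_width: 0.0001
```

Call:
apply_moves(steps="0.2 0 0 0 0;0.2 0 0 0 0;0 0 0 0 0")

```text
time: 8.0
tcp_pos: [0.5836, 0.0201, 0.0089]
ee_rot: [1.0, -0.016, 0.0, 0.0]
ft_force: [-0.2, 0.2, -0.1]
gripper_width: -0.0001
```

Call:
apply_moves(steps="0.2 0 0 0 0;0.1 0 0 0 0;0 0 0 0 0")

```text
time: 8.38
tcp_pos: [0.5866, 0.0201, 0.0088]
ee_rot: [1.0, -0.016, 0.0, 0.0]
ft_force: [0.5, 0.2, 0.3]
gripper_width: -0.0
```

Call:
apply_moves(steps="0.1 0 0 0 0;0.1 0 0 0 0;0 0 0 0 0")

```text
time: 8.75
tcp_pos: [0.5887, 0.0201, 0.0088]
ee_rot: [1.0, -0.016, 0.0, 0.0]
ft_force: [-0.5, 0.5, -0.9]
gripper_width: -0.0001
```

Call:
apply_moves(steps="0.1 0 0 0 0;0.1 0 0 0 0;0 0 0 0 0")

```text
time: 9.12
tcp_pos: [0.5907, 0.0201, 0.0088]
ee_rot: [1.0, -0.016, 0.0, 0.0]
ft_force: [-0.2, -0.4, 0.5]
gripper_width: 0.0001
```

Call:
apply_moves(steps="0.1 0 0 0 0;0.1 0 0 0 0;0 0 0 0 0")

```text
time: 9.5
tcp_pos: [0.5927, 0.0201, 0.0088]
ee_rot: [1.0, -0.016, 0.0, 0.0]
ft_force: [0.1, -0.2, 0.3]
gripper_width: 0.0003
```

Call:
apply_moves(steps="0.1 0 0 0 0;0.1 0 0 0 0;0 0 0 0 0")

```text
time: 9.88
tcp_pos: [0.5947, 0.0201, 0.0088]
ee_rot: [1.0, -0.016, 0.0, 0.0]
ft_force: [0.6, 0.1, 0.7]
gripper_width: 0.0002
```

Call:
apply_moves(steps="0.1 0 0 0 0;0 0 0 0 0")

```text
time: 10.12
tcp_pos: [0.5956, 0.0201, 0.0088]
ee_rot: [1.0, -0.016, 0.0, 0.0]
ft_force: [-0.3, -0.3, -0.0]
gripper_width: -0.0
```

Call:
apply_moves(steps="0.1 0 0 0 0;0 0 0 0 0")

```text
time: 10.38
tcp_pos: [0.5966, 0.0201, 0.0088]
ee_rot: [1.0, -0.016, 0.0, 0.0]
ft_force: [0.5, 0.7, 0.1]
gripper_width: -0.0
```

Call:
apply_moves(steps="0.1 0 0 0 0;0 0 0 0 0")

```text
time: 10.62
tcp_pos: [0.5975, 0.0201, 0.0088]
ee_rot: [1.0, -0.016, 0.0, 0.0]
ft_force: [-0.2, 0.0, 0.3]
gripper_width: -0.0
```

Call:
apply_moves(steps="0.1 0 0 0 0;0 0 0 0 0")

```text
time: 10.88
tcp_pos: [0.598, 0.0201, 0.0088]
ee_rot: [1.0, -0.016, -0.001, 0.0]
ft_force: [-2.9, 0.6, 1.1]
gripper_width: 0.0
```

Call:
apply_moves(steps="0.1 0 0 0 0;0 0 0 0 0")

```text
time: 11.12
tcp_pos: [0.5984, 0.0201, 0.0088]
ee_rot: [1.0, -0.016, -0.001, 0.0]
ft_force: [-5.2, 0.6, 4.8]
gripper_width: 0.0
```

Call:
apply_moves(steps="0.1 0 0 0 0;0 0 0 0 0")

```text
time: 11.38
tcp_pos: [0.5987, 0.0201, 0.0088]
ee_rot: [1.0, -0.016, -0.002, 0.0]
ft_force: [-6.2, 0.5, 5.6]
gripper_width: -0.0001
```

The push rose sharply from about 0 to 6 N at TCP x = 0.598, so the wedge is seated. I back off, rise, and check from the top.

Call:
apply_moves(steps="-0.5 0 0 0 0;-1.5 0 0 0 0;-1 0 3 0 0;-3 0 5 0 0;-5 0 0 0 0;-5 0 0 0 0;0 0 0 0 0")

```text
time: 12.25
tcp_pos: [0.4354, 0.02, 0.0885]
ee_rot: [1.0, -0.016, -0.002, 0.0]
ft_force: [0.6, 0.9, -0.0]
gripper_width: 0.0
```

```bash
python3 -c "
from h import *
look('t3')"
```

```text
wedge [[0.6859, 0.0401], [0.6867, -0.0001], [0.606, -0.0018], [0.6052, 0.0382]]
stand [[0.654, 0.0347], [0.8469, 0.0233], [0.8376, -0.1266], [0.6448, -0.1137]] [0.4387 0.0201 0.089 ]
```

View pics/t3.png

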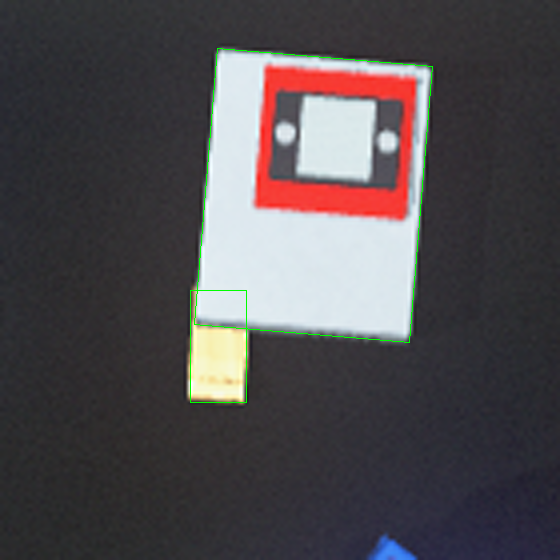

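The stand is unmoved. The wedge (218,355) sits under the near left corner, tip x ≈ 0.686, centre line about 5 mm from the foot axis. Now I press.

Call:
apply_moves(steps="5 -0.1 0.5 0 0;5 -0.1 0 0 0;5 -0.1 0 0 0;5 -0.2 0 0 0;3.3 -0.1 -0.5 0 0;0 0 -1.5 0 0;0 0 -0.8 0 0;0 0 0 0 0")

```text
time: 13.3
tcp_pos: [0.672, 0.0141, 0.0647]
ee_rot: [1.0, -0.016, -0.001, 0.0]
ft_force: [-0.3, -0.0, 0.5]
gripper_width: -0.0003
```

Call:
apply_moves(steps="0 0 -0.2 0 0;0 0 -0.1 0 0;0 0 -0.1 0 0;0 0 0 0 0")

```text
time: 13.8
tcp_pos: [0.6734, 0.0141, 0.0621]
ee_rot: [1.0, -0.016, 0.0, 0.0]
ft_force: [-1.3, 0.1, -0.4]
gripper_width: -0.0001
```

Call:
apply_moves(steps="0 0 0 0 0;0 0 0 0 0")

```text
time: 14.05
tcp_pos: [0.6734, 0.0141, 0.0621]
ee_rot: [1.0, -0.016, 0.0, 0.0]
ft_force: [-0.7, -0.1, 1.7]
gripper_width: -0.0001
```

Call:
apply_moves(steps="0 0 -0.1 0 0;0 0 0 0 0;0 0 0 0 0")

```text
time: 14.42
tcp_pos: [0.6734, 0.0141, 0.0619]
ee_rot: [1.0, -0.016, 0.0, -0.0]
ft_force: [-2.9, 0.6, 5.9]
gripper_width: -0.0003
```

Call:
apply_moves(steps="0 0 -0.05 0 0;0 0 0 0 0;0 0 0 0 0;0 0 0 0 0")

```text
time: 14.92
tcp_pos: [0.6734, 0.0142, 0.0618]
ee_rot: [1.0, -0.016, 0.0, -0.0]
ft_force: [-3.4, 0.3, 8.1]
gripper_width: -0.0001
```

Run:
```python
from h import *
look('t4')
F=[]
for i in range(6):
    im=r.get_image("side")[:,:,::-1];o=r.get_obs();F.append(np.r_[o['ft_force'],o['tcp_pos']])
print(np.round(F,4))
cv2.imwrite("pics/s4.png",cv2.resize(im[110:250,180:320],None,fx=4,fy=4,interpolation=cv2.INTER_CUBIC))
```

```text
wedge [[0.6166, 0.0385], [0.6627, 0.0396], [0.6636, -0.0006], [0.6175, -0.0016]]
stand [[0.8952, 0.7314], [0.9845, 0.7347], [0.9852, -0.6951], [0.8957, -0.692]] [0.6734 0.0142 0.0619]
[[-3.0927 -0.3994  8.3418  0.6734  0.0142  0.0619]
 [-4.3149  0.3508  8.2276  0.6734  0.0142  0.0619]
 [-3.1313  0.2345  8.4957  0.6734  0.0142  0.0619]
 [-2.588   0.3886  7.4029  0.6734  0.0142  0.0619]
 [-4.0846 -0.2387  8.5097  0.6734  0.0142  0.0619]
 [-3.8098  0.1525  7.982   0.6734  0.0142  0.0619]]
```

View pics/s4.png

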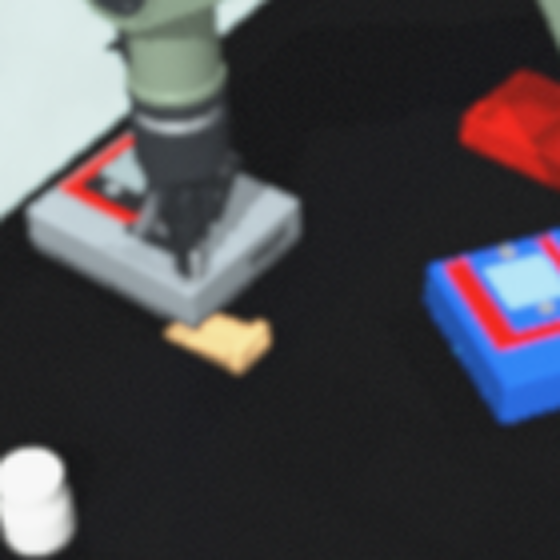

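The fingertips are on the near left corner (190,270), the wedge is under it (225,340), and the stand has the same outline as at the start. The corner holds 8 N at z = 0.0619, where it sank to 0.0578 before. Handing in.

```bash
python3 -c "
from bench import r
print(r.hand_in());o=r.get_obs();print(o['ft_force'],o['tcp_pos'])"
```

```text
the job is handed in; nothing more can be done
None
the job is handed in; nothing more can be done
```

I pressed the corner until it rocked, pushed the wedge under the short foot, and handed in with the fingertips still pressing down on that corner. The hand-in gives no verdict.

- **Rocking:** the first press sank the corner about 4 mm, which is about 0.047 rad of tilt, worked out from the sink. It then stopped hard at 13 N.
- **Wedge:** I pushed it until the force jumped from near zero to about 6 N, slightly over the 5 N that seats it. The wedge's centre line is about 5 mm from the foot's axis, with its tip about 21 mm past the foot's near side.
- **Level and steady:** in the final press the corner held about 8 N at z = 0.0619 m, against 0.0578 m when it rocked. The fingertips did not move over six readings.
- **Stand and other things:** the top view, taken after the wedge was seated and before the final press, put the stand within 1 mm of where it started. The tray and jar look untouched in the last side picture. I did not check the driver again, but the arm never went near it.

Three checks were weaker than I'd like:
- **Last top view:** the arm split the stand's outline, so its automatic stand measurement failed (it picked up the background). I relied on the side picture and the height and force readings instead.
- **Sideways force:** about 3.5 N remained along -x during the final press. It was steady and nothing moved.
- **Snug depth:** the wedge seated about 4 mm further in than the rocking press predicted, still inside the stated 13 to 32 mm.

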